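# Clear the sauce bottle and set the food warmer

## Task

The small sauce bottle is standing in the way of the food warmer's heat lever: take it out from under the lamp bar and stand it upright, wholly on the round woven mat, without dropping it or tipping it over. Only then swing the lever round until it points at the middle of the yellow marker, and let go; never push the lever against the bottle. Leave everything else where it stands.

Things in the scene. Friction and masses are not known exactly. Their poses are not given: they have to be found in the camera images.
- sauce: The small sauce bottle in the lever's way: dark red-brown straight body 48 mm in diameter up to 82 mm height, with a bright red band, narrowing shoulder, white cap 30 mm in diameter; 118 mm high in all, about 0.2 kg. It stands on the counter under the lamp bar. Origin: centre of its underside; z up.
- mat: Round woven brown mat, 150 mm in diameter, 6 mm thick, fixed on the counter. Origin: centre of its underside; its top is 6 mm above.
- warmer: The steel strip food warmer, fixed. Origin: on the lever's vertical pivot axis, at counter height; its -x axis points out of its front (to the robot). A grey dial disc, radius 100 mm, height 30 mm, is centred on the pivot. Behind it a box 60 mm high (x 20 to 105, y +-210 mm) carries two posts at x 55, y +-190 mm, with arms running forward to the lamp bar at 309 to 331 mm height.
- lamp_bar (a point): Middle of the underside of the warmer's overhead lamp bar, 280 mm above the counter and 160 mm in front of the pivot; axes as the warmer's. The bar is 70 mm (x) by 420 mm (y) by 40 mm high.
- lever: The heat lever: a level steel bar, 10 mm wide, 8 mm high, from 42 to 50 mm above the counter, that swings over the dial about the pivot and stays where left (about 1.5 N at the knob moves it). Origin: on the pivot axis at counter height; the bar points along its own -x axis. It swings 0.8 rad to either side of the warmer's front.
- lever_knob (a point): Point on the axis of the lever's upright black knob, 72 mm above the counter, 170 mm from the pivot. The knob is a cylinder 22 mm in diameter, from 42 to 90 mm above the counter. Axes as the lever's.
- marker: Yellow marker fixed on the dial's rim, 22 mm wide, its top 37 mm above the counter (below the bar), reaching 75 to 106 mm from the pivot. Origin: on the lever's pivot axis at counter height; the marker lies along its own -x axis, so the lever points at it when their -x axes agree.
- plate: Bystander: white plate, 170 mm across, 22 mm high. Origin: centre of its underside.
- shaker: Bystander: white salt shaker with a steel top, 36 mm across, 66 mm high. Origin: centre of its underside.
- lime: Bystander: half lime, cut face up, 48 mm across, 22 mm high. Origin: centre of its underside.
- jug: Bystander: steel mug with a handle, 72 mm across, 75 mm high. Origin: centre of its underside.
- cola: Bystander: tall dark bottle with a white cap, 72 mm across, 220 mm high. Origin: centre of its underside.
- salsa_bowl: Bystander: small black bowl, 90 mm across, 35 mm high. Origin: centre of its underside.
- pickles: Bystander: jar with a green lid, 70 mm across, 100 mm high. Origin: centre of its underside.

How it is judged:
By the outcome, as a careful person would: the job done as asked, in the order asked, and still so for the second after the job is handed in, with the robot touching nothing.
It also fails if it takes over 58 s, if anything falls off the work surface, if the arm or the gripper's body presses on something with over 40 N, if the wrist force passes 120 N, or if a joint passes its speed limit or range.

## Robot

A 6-joint arm with a two-finger parallel gripper is mounted at the origin on the work surface. World frame = base frame: x ahead of the robot, y to its left, z up, the work surface at z = 0. Lengths are in m, angles in rad, forces in N, time in s.
With the tool pointing down it reaches from about 0.25 to 0.775 m from the base axis. Payload 4 kg.
Tool frame: the origin (TCP) lies midway between the tips of the shut fingers; the grasp point (between the pads) lies 19 mm behind it; z points along the fingers, y is the line along which they close (so a half turn about z gives the same grasp; the last joint's range is limited). The gripper opens to 94 mm and grips with 3 to 60 N. Pads are 16 mm wide; open, the fingers measure 119 mm over their backs; the gripper's body (75 mm by 177 mm) begins 78 mm behind the grasp point.
Start: joints at [1.14, 0.087, 1.371, -0, 1.684, -0.103], TCP at [0.177, 0.521, 0.206] pointing down, gripper open.
Joint ranges: [-3.1, 3.1], [-0.76, 2.03], [0.27, 2.55], [-1.08, 4.22], [0.17, 2.65], [-2.57, 2.57]. Speed limits (rad/s): [2.79, 2.79, 3.14, 3.14, 3.14, 3.14].

## Interface

Orientations are given as [roll, pitch, yaw] about the fixed x, y, z axes, in that order (R = Rz(yaw) Ry(pitch) Rx(roll)).
In Python, from bench import robot gives the robot as it stands. The module is installed in compiled form; this text tells all that it offers.
- The arm moves only by the tool arm_command, never from a script. Its argument "targets" is a list of rows, each a list of 4 numbers: the shift along the world's x, y, z as a fraction of full scale, then the turn about the world's z as a fraction of full scale. A call has 1 to 8 rows; each row is the pose to reach, as a shift and turn from the pose commanded when the call began; what a row does not reach only later rows make up. Full scale, the value 1, is 0.5 m for a shift and 120 degrees for a turn. A row lasts 1/12 s, in which the tool goes at most 41.7 mm and 7.16 degrees, less where a joint would pass 70% of its speed; a pose out of reach is approached as far as the arm can. A call with a number of a shift or a turn outside -1 to 1 is refused whole. A call with a gripper value outside its range is refused whole. "claw" is the closure, from 0 (fully open) to 1 (shut), set as the call begins (left out, the last holds). The fingers move at their own pace and stop on an object; the grip force is fixed at half the most. Time passes only in rows, so rows that repeat a pose let the fingers close. It gives the time, the measured TCP pose, the force, the opening and the grip force at its end, in the units of the state.
- robot.get_obs(): the state, without advancing time (a new reading comes with each control period).
- robot.snapshot(name): name is "scene" or "top"; returns the picture (384x512x3 uint8, red, green, blue); there is no depth.
- robot.camera_info(name): a dict with "vfov" (degrees; the focal length in pixels is half the picture's height over the tangent of half this angle, whatever the lens; pixels are square), "cx", "cy" (the principal point, pixels), "k1" (the pictures are not rectified: a ray, as slopes to the right and down, at radius r is drawn at 1 + k1 r^2 times it, then the intrinsics apply), "extrinsics" (4x4, takes a point from camera to world coordinates). Camera axes: x right, y up, looking along -z (the intrinsics and any distortion apply to the point x, -y, -z); pixel columns grow to the right and rows downward; lengths in m; the calibration is good to about 2 mm. A picture is of the moment at which its call begins. camera_info takes no time and is no camera call.
- robot.close_job(): hands the job in; it is judged then, once.
The state is a dict: "time": time; "joint_positions": joint angles; "qvel": joint speeds; "joint_torque": joint torques, N m; "tool_pos": TCP position; "ee_rot": TCP orientation; "wrist_force": force on the tool from outside, world axes, zero at the start; "wrist_torque": the same for the moment, N m; "width": finger opening in m; "finger_force": force on a finger pad.
Only numpy, scipy, OpenCV 4.12 (cv2) and the standard library are available. Lean on these libraries where they do the work, as an engineer would, in place of code of your own. Each camera call takes 0.05 s, during which the arm holds its last target. There are 200 camera calls.

## Working session

There is one attempt and no reset: what is moved stays moved. The work goes in short steps, Python scripts to look and compute and a tool call to move; the robot and the scene stay as the last step left them, time stands still between calls to the robot, and variables do not carry over. Pictures are saved under pics/ and viewed, at most 10 in all, crops included, and the job is handed in when it is done.

Besides the shell and the picture viewer there is one more tool, called after "Emit:" as name([rows], argument=value, ...), one row to a line, values as JSON. arm_command: Moves the arm, as the interface text tells. Shift numbers are shares of 0.5 m and turn numbers shares of 120 degrees, none past 1 either way. Its arguments: {"type":"object","properties":{"targets":{"type":"array"},"claw":{"type":"number"}},"required":["targets"]}

```bash
mkdir -p pics; cat > h.py <<'E'
import numpy as np, cv2
from bench import robot
def cam(n):
    c=robot.camera_info(n); f=192/np.tan(np.radians(c['vfov'])/2)
    return np.array([[f,0,c['cx']],[0,f,c['cy']],[0,0,1]]),np.array([c['k1'],0,0,0,0.]),np.array(c['extrinsics'])
def ray(n,uv):
    K,D,E=cam(n); p=cv2.undistortPoints(np.array([[uv]],float),K,D)[0,0]
    d=E[:3,:3]@np.array([p[0],-p[1],-1]); return E[:3,3],d
def onz(n,uv,z):
    o,d=ray(n,uv); return o+d*(z-o[2])/d[2]
def tri(uv1,uv2):
    o1,d1=ray('scene',uv1);o2,d2=ray('top',uv2)
    s=np.linalg.lstsq(np.c_[d1,-d2],o2-o1,rcond=None)[0]
    a,b=o1+d1*s[0],o2+d2*s[1]; return (a+b)/2,np.linalg.norm(a-b)
def proj(n,P):
    K,D,E=cam(n); q=E[:3,:3].T@(np.array(P,float)-E[:3,3])
    return cv2.projectPoints(np.array([[q[0],-q[1],-q[2]]]),np.zeros(3),np.zeros(3),K,D)[0][0,0]
def shot(n,name):
    im=robot.snapshot(n)[:,:,::-1].copy(); cv2.imwrite(f'pics/{name}.png',im); return im
E
python3 - <<'E'
from h import *
for n in('scene','top'):
    shot(n,n+'0'); print(robot.camera_info(n))
print(robot.get_obs())
E
```

```text
{'vfov': 42.9684555623767, 'cx': 252.29971755147403, 'cy': 193.38671589815488, 'k1': -0.1176000562090307, 'extrinsics': array([[ 0.72582416, -0.47274948,  0.49968712,  1.31026463],
       [ 0.68770965,  0.48252343, -0.54242657, -0.77129886],
       [ 0.01532113,  0.73734596,  0.67534154,  1.12946412],
       [ 0.        ,  0.        ,  0.        ,  1.        ]])}
{'vfov': 53.04665287906724, 'cx': 249.86380610794254, 'cy': 196.20201573581693, 'k1': 0.043987785406113165, 'extrinsics': array([[-0.00731329,  0.98289751, -0.18400815,  0.41682112],
       [-0.99988517, -0.00963018, -0.01170069, -0.01626034],
       [-0.01327261,  0.18390145,  0.98285507,  1.22621976],
       [ 0.        ,  0.        ,  0.        ,  1.        ]])}
{'time': 0.1, 'joint_positions': array([ 1.13989427e+00,  8.78797167e-02,  1.37205654e+00, -2.46580898e-05,
        1.68360422e+00, -1.03114293e-01]), 'qvel': array([ 0.00010297, -0.00138928, -0.00554463, -0.00172397,  0.00076634,
       -0.00039081]), 'joint_torque': array([ 2.08270671e-03, -3.41253376e+01, -3.03299797e+01,  7.19705550e-02,
        3.04344529e-02, -1.07335659e-04]), 'tool_pos': array([0.17689002, 0.5202698 , 0.20444561]), 'ee_rot': array([-3.13965265e+00, -1.76116365e-04,  2.81380196e+00]), 'wrist_force': array([-0.33890971, -0.25167016, -0.27419054]), 'wrist_torque': array([-0.04935209,  0.03109999, -0.01683216]), 'finger_force': 0.0, 'width': 0.09371378702297299}
```

View pics/scene0.png

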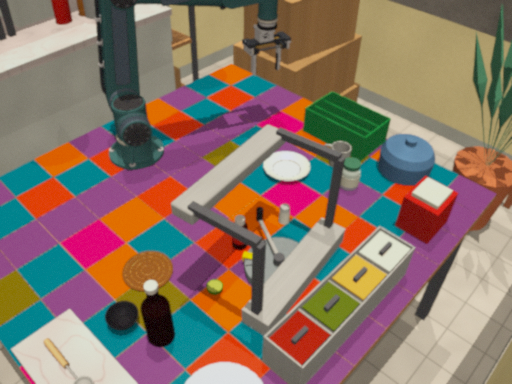

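View pics/top0.png

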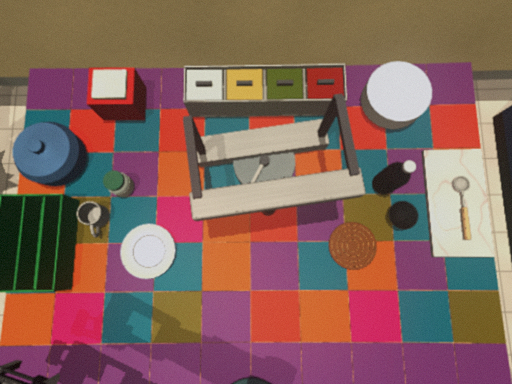

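The scene view shows the sauce bottle near (240,232), the knob near (260,213), the shaker near (284,213), the marker near (247,254), the lime at (214,287) and the mat at (148,270). In the top view the mat is at (352,245), and the bar hides the bottle and the knob. I'll enlarge both.

```bash
python3 - <<'E'
import cv2
a=cv2.imread('pics/scene0.png')[190:310,190:350]; cv2.imwrite('pics/sc.png',cv2.resize(a,None,fx=5,fy=5,interpolation=cv2.INTER_CUBIC))
b=cv2.imread('pics/top0.png')[90:240,180:380]; cv2.imwrite('pics/tc.png',cv2.resize(b,None,fx=4,fy=4,interpolation=cv2.INTER_CUBIC))
E
```

```text
(no output)
```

View pics/sc.png

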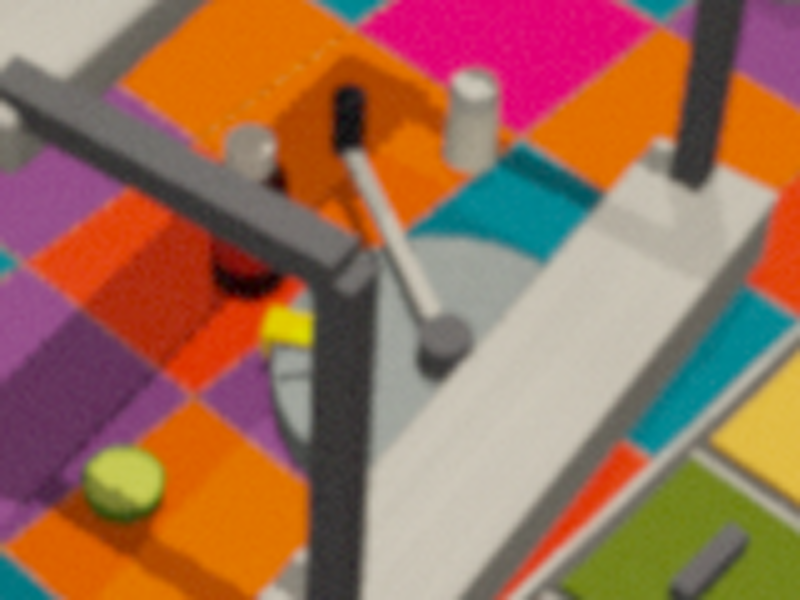

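View pics/tc.png

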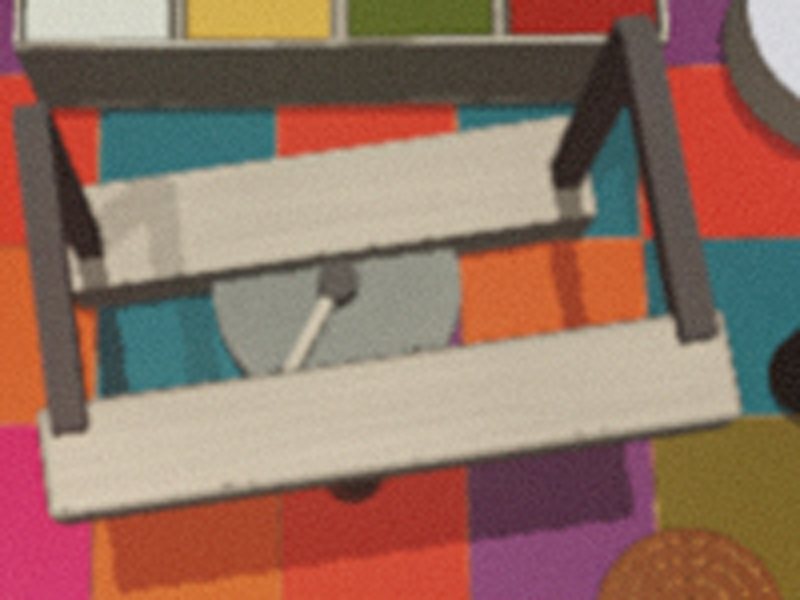

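Scene crop (5x): bottle cap centre is at full-image (240,219), base bottom at (239,249), knob top at (260,208), hub at (279,258), and the marker's visible end at (247,255). Top crop (4x): hub is at (264,160), the lever runs down-left under the bar, and only the bottle's front edge shows below the bar at (268,214). Next I'll compute positions.

```bash
python3 - <<'E'
from h import *
np.set_printoptions(precision=4,suppress=True)
s=lambda x,y:(190+(x-2)/5,190+(y-2)/5); t=lambda x,y:(180+(x-1.5)/4,90+(y-1.5)/4)
print('cap top centre',onz('scene',s(250,138),.118)) 
print('base front',onz('scene',s(248,297),0.), 'top-edge', onz('top',t(352,502),.0),onz('top',t(352,502),.082))
print('knob top',onz('scene',s(350,92),.09),'knobbase',onz('scene',s(349,150),.046))
print('hub tri',tri(s(446,328),t(338,278)))
for z in(.05,.06):print('hub',z,onz('scene',s(446,328),z),onz('top',t(338,278),z))
print('lever pt top',onz('top',t(291,368),.05),'scene lever',onz('scene',s(357,165),.05),onz('scene',s(428,300),.05))
print('box front top edge',onz('top',t(80,292),.06),onz('top',t(585,213),.06))
print('box back top',onz('top',t(80,188),.06),onz('top',t(570,116),.06))
for c in [(58,520),(740,408),(40,415),(722,312)]:print('bar top corner',onz('top',t(*c),.32))
print('shaker',onz('scene',s(476,80),.066),'lime',onz('scene',s(124,480),.02))
im=cv2.imread('pics/scene0.png');h=cv2.cvtColor(im,cv2.COLOR_BGR2HSV)
m=cv2.inRange(h,(25,180,180),(33,255,255))[225:275,220:280];ys,xs=np.nonzero(m);print('yellow',len(xs),xs.min()+220,xs.max()+220,ys.min()+225,ys.max()+225,xs.mean()+220,ys.mean()+225)
print('marker pts z.037',[onz('scene',s(*c),.037) for c in((270,308),(263,335),(312,317),(312,343))])
# mat
for n in('scene','top'):
    im=cv2.imread(f'pics/{n}0.png');h=cv2.cvtColor(im,cv2.COLOR_BGR2HSV)
    m=cv2.inRange(h,(5,120,60),(16,225,210)); m=cv2.morphologyEx(m,cv2.MORPH_OPEN,np.ones((5,5)))
    u,v=(148,270) if n=='scene' else (352,245)
    k,l,st,c=cv2.connectedComponentsWithStats(m); i=np.bincount(l[v-12:v+12,u-12:u+12].ravel(),minlength=k)[1:].argmax()+1
    print(n,st[i],c[i],onz(n,c[i],.006)); 
E
```

```text
cap top centre [ 0.6061 -0.0594  0.118 ]
base front [ 0.6188 -0.0745  0.    ] top-edge [ 0.584  -0.0582  0.    ] [ 0.5728 -0.0554  0.082 ]
knob top [0.6026 0.0312 0.09  ] knobbase [0.6074 0.0268 0.046 ]
hub tri (array([ 0.753 , -0.0483,  0.0592]), np.float64(0.0008979547987427556))
hub 0.05 [ 0.748  -0.0425  0.05  ] [ 0.756  -0.0483  0.05  ]
hub 0.06 [ 0.7532 -0.0493  0.06  ] [ 0.7531 -0.048   0.06  ]
lever pt top [ 0.6834 -0.0105  0.05  ] scene lever [0.6223 0.0178 0.05  ] [ 0.7263 -0.0338  0.05  ]
box front top edge [0.7439 0.1545 0.06  ] [ 0.8037 -0.243   0.06  ]
box back top [0.8292 0.1558 0.06  ] [ 0.8843 -0.2344  0.06  ]
bar top corner [0.5313 0.1271 0.32  ]
bar top corner [ 0.5949 -0.2791  0.32  ]
bar top corner [0.5948 0.1392 0.32  ]
bar top corner [ 0.654  -0.2719  0.32  ]
shaker [0.6357 0.1132 0.066 ] lime [ 0.6764 -0.2318  0.02  ]
yellow 49 243 251 252 258 247.22448979591837 254.9387755102041
marker pts z.037 [array([ 0.6567, -0.0944,  0.037 ]), array([ 0.6682, -0.112 ,  0.037 ]), array([ 0.6792, -0.0822,  0.037 ]), array([ 0.6928, -0.0965,  0.037 ])]
scene [ 123  252   49   39 1340] [146.7828 269.0425] [ 0.4838 -0.3229  0.006 ]
top [ 329  222   66   49 2218] [357.9734 247.1659] [ 0.48   -0.3384  0.006 ]
```

Measured so far:
- **Pivot:** (0.753,-0.048), warmer yaw about 0.15.
- **Bottle:** (0.604,-0.058), which is well under the bar.
- **Arm:** the tool always points down, so I need the gripper and wrist dimensions to know how to get the bottle out.

```bash
python3 - <<'E'
from h import *
a=cv2.imread('pics/scene0.png')[0:100,180:320]; cv2.imwrite('pics/gr.png',cv2.resize(a,None,fx=5,fy=5,interpolation=cv2.INTER_CUBIC))
p=[.177,.520]
for z in(.204,.223,.301,.35,.4,.45,.5): print(z,(proj('scene',p+[z])-[180,0])*5)
R=np.array([np.cos(2.814),np.sin(2.814)]);y=np.array([R[1],-R[0]])
for z in (.204,.301):print([(proj('scene',[*(np.array(p)+s*y*.0885),z])-[180,0])*5 for s in(-1,1)])
E
```

```text
0.204 [427.15382592 357.26851487]
0.223 [427.9400261  335.40945081]
0.301 [431.25744519 242.89316271]
0.35 [433.41693751 182.4180245 ]
0.4 [435.68187169 118.76873105]
0.45 [438.0097124   53.10649851]
0.5 [440.40112213 -14.61866529]
[array([326.3646512 , 381.74025313]), array([524.47520928, 333.88561105])]
[array([327.19336458, 266.02043014]), array([531.59683275, 220.90759985])]
```

View pics/gr.png

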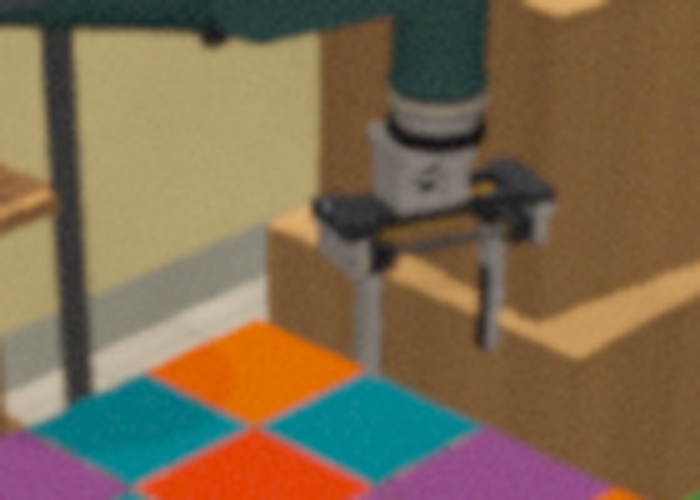

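The fingers are about 97 mm long, the cross plate sits about 100–135 mm above the tips, and the wrist cylinder (about 36 mm radius) rises beyond 0.27 m. A vertical column therefore can't stand over a bottle under a 280 mm bar. Before planning, I'll test how the arm treats unreachable poses, staying high in free space.

Emit:
arm_command([
  [0,0,0.4,0],
  [0,0,0.4,0],
  [0,0,0.4,0],
  [0,0,0.4,0],
  [0,0,0.4,0],
  [0,0,0.4,0],
])

```text
time: 0.6
tool_pos: [0.1775, 0.5216, 0.4139]
ee_rot: [3.128, 0.001, 2.814]
wrist_force: [-0.8, -0.8, 1.2]
width: 0.0938
finger_force: 0.0
```

Emit:
arm_command([
  [0.3,0.9,0,0],
  [0.3,0.9,0,0],
  [0.3,0.9,0,0],
  [0.3,0.9,0,0],
  [0.3,0.9,0,0],
  [0.3,0.9,0,0],
  [0.3,0.9,0,0],
  [0.3,0.9,0,0],
])

```text
time: 1.27
tool_pos: [0.2475, 0.7329, 0.3379]
ee_rot: [3.116, -0.0, 2.814]
wrist_force: [-0.0, 0.4, 0.8]
width: 0.0941
finger_force: 0.0
```

```bash
python3 - <<'E'
from h import *
np.set_printoptions(precision=4,suppress=True)
o=robot.get_obs();print({k:o[k] for k in('time','joint_positions','tool_pos','ee_rot')})
E
```

```text
{'time': 1.2667, 'joint_positions': array([ 1.1709,  0.7052,  0.2767,  0.0026,  2.1344, -0.0707]), 'tool_pos': array([0.2475, 0.7329, 0.3379]), 'ee_rot': array([ 3.1161, -0.0003,  2.8138])}
```

Emit:
arm_command([
  [0,0,0,0],
  [0,0,0,0],
  [0,0,0,0],
])

```text
time: 1.52
tool_pos: [0.2469, 0.7314, 0.3443]
ee_rot: [3.109, 0.0, 2.814]
wrist_force: [-0.4, -0.2, 0.9]
width: 0.0938
finger_force: 0.0
```

Emit:
arm_command([
  [-0.06,-0.18,0,0],
  [-0.06,-0.18,0,0],
  [-0.06,-0.18,0,0],
  [-0.06,-0.18,0,0],
])

```text
time: 1.85
tool_pos: [0.215, 0.637, 0.3455]
ee_rot: [3.111, 0.0, 2.814]
wrist_force: [0.3, 0.4, -0.4]
width: 0.0938
finger_force: 0.0
```

```bash
python3 - <<'E'
from h import *
np.set_printoptions(precision=4,suppress=True)
o=robot.get_obs();print({k:o[k] for k in('time','joint_positions','tool_pos','ee_rot')})
E
```

```text
{'time': 1.85, 'joint_positions': array([ 1.1598,  0.3765,  0.746 ,  0.0026,  1.9884, -0.0823]), 'tool_pos': array([0.215 , 0.637 , 0.3455]), 'ee_rot': array([3.1109, 0.0002, 2.814 ])}
```

Two findings. An out-of-reach command makes the clipped pose the new commanded pose. The small tilt it produces (0.03 rad, tool leaning outward) also persists. So I can gain outward tilt within the arm's own limits: joint 5 saturates at 2.65 when the arm is raised high, which forces the tool to lean outward. I'll try that in free space.

Emit:
arm_command([
  [-0.24,-0.7,1,0],
  [-0.24,-0.7,1,0],
  [-0.24,-0.7,1,0],
  [-0.24,-0.7,1,0],
  [-0.24,-0.7,1,0],
  [-0.24,-0.7,1,0],
  [-0.24,-0.7,1,0],
  [-0.24,-0.7,1,0],
])

```text
time: 2.52
tool_pos: [0.1513, 0.4509, 0.6133]
ee_rot: [3.106, 0.001, 2.814]
wrist_force: [7.0, 24.5, 75.8]
width: 0.0938
finger_force: 0.0
```

```bash
cat > st.py <<'E'
from h import *
np.set_printoptions(precision=4,suppress=True)
o=robot.get_obs();j=o['joint_positions'];print(o['time'],'j',j,'sum',j[1]+j[2]+j[4],'p',o['tool_pos'],'r',np.hypot(*o['tool_pos'][:2]),o['ee_rot'])
E
python3 st.py
```

```text
2.5167 j [ 1.1252  0.2642  0.2734  0.0064  2.5685 -0.1123] sum 3.106138043712948 p [0.1513 0.4509 0.6133] r 0.47563886788733634 [3.106  0.0007 2.8137]
```

Emit:
arm_command([
  [0,0,1,0],
  [0,0,1,0],
  [0,0,1,0],
  [0,0,1,0],
  [0,0,1,0],
  [0,0,1,0],
  [0,0,1,0],
  [0,0,1,0],
])

```text
time: 3.18
tool_pos: [0.1257, 0.3734, 0.6587]
ee_rot: [3.083, 0.003, 2.814]
wrist_force: [0.6, -0.2, -0.3]
width: 0.0939
finger_force: 0.0
```

```bash
python3 st.py
```

```text
3.1833 j [ 1.0966  0.1554  0.2738  0.0125  2.6538 -0.1352] sum 3.0829216768691463 p [0.1257 0.3734 0.6587] r 0.3939703077553005 [3.0827 0.0027 2.8137]
```

Tilt accumulates (0.059 rad) and persists. The fast stop at the joint limit gave a 76 N inertial spike, so I'll approach limits gently from now on. The fingers currently close along the radial direction, so I'll back off the limits and turn the tool about 88° first. That way the main tilt leaves the closing line horizontal.

Emit:
arm_command([
  [0.02,0.06,-0.06,0.06],
  [0.04,0.12,-0.12,0.12],
  [0.04,0.12,-0.16,0.18],
  [0.04,0.12,-0.16,0.24],
  [0.04,0.12,-0.16,0.3],
  [0.04,0.12,-0.16,0.36],
  [0.04,0.12,-0.16,0.42],
  [0.04,0.12,-0.16,0.48],
])

```text
time: 3.85
tool_pos: [0.1456, 0.4332, 0.5793]
ee_rot: [3.081, 0.003, -2.463]
wrist_force: [-0.2, 0.2, -0.2]
width: 0.0939
finger_force: 0.0
```

Emit:
arm_command([
  [0,0,0,0.06],
  [0,0,0,0.12],
  [0,0,0,0.18],
  [0,0,0,0.24],
  [0,0,0,0.25],
  [0,0,0,0.25],
])

```text
time: 4.35
tool_pos: [0.1457, 0.4333, 0.579]
ee_rot: [3.081, 0.002, -1.948]
wrist_force: [0.3, 0.4, -0.3]
width: 0.0946
finger_force: 0.0
```

```bash
python3 st.py
```

```text
4.35 j [ 1.0757  0.146   0.5165  0.0982  2.4815 -1.6116] sum 3.144051583513108 p [0.1457 0.4333 0.579 ] r 0.4571037687876825 [ 3.0813  0.0023 -1.9477]
```

Emit:
arm_command([
  [-0.02,-0.04,0.04,0],
  [-0.04,-0.08,0.08,0],
  [-0.06,-0.12,0.12,0],
  [-0.08,-0.16,0.16,0],
  [-0.1,-0.19,0.2,0],
  [-0.12,-0.22,0.24,0],
  [-0.13,-0.25,0.27,0],
  [-0.14,-0.27,0.3,0],
])

```text
time: 5.02
tool_pos: [0.0747, 0.3067, 0.6587]
ee_rot: [3.082, 0.043, -1.95]
wrist_force: [-0.7, -0.3, -0.6]
width: 0.094
finger_force: 0.0
```

```bash
python3 st.py
```

```text
5.0167 j [ 1.0786 -0.0312  0.4789  0.1376  2.6542 -1.5618] sum 3.1018662016867835 p [0.0747 0.3067 0.6587] r 0.31568952621074875 [ 3.0818  0.0428 -1.9503]
```

Emit:
arm_command([
  [-0.2,-0.4,0.2,0],
  [-0.2,-0.4,0.2,0],
])

```text
time: 5.18
tool_pos: [0.0414, 0.2494, 0.6559]
ee_rot: [3.082, 0.055, -1.952]
wrist_force: [-0.9, 0.1, 0.1]
width: 0.0938
finger_force: 0.0
```

Emit:
arm_command([
  [-0.2,-0.4,0.2,0],
  [-0.2,-0.4,0.2,0],
])

```text
time: 5.35
tool_pos: [0.0039, 0.1955, 0.6518]
ee_rot: [3.084, 0.084, -1.954]
wrist_force: [-0.5, 0.8, 0.2]
width: 0.0941
finger_force: 0.0
```

```bash
python3 st.py
```

```text
5.35 j [ 1.1401 -0.3111  0.7131  0.1311  2.6545 -1.5023] sum 3.0565766814948683 p [0.0039 0.1955 0.6518] r 0.19553786369628445 [ 3.0843  0.0843 -1.954 ]
```

Emit:
arm_command([
  [0,0,0.6,0],
  [0,0,0.6,0],
])

```text
time: 5.52
tool_pos: [-0.0021, 0.2139, 0.6725]
ee_rot: [3.083, 0.125, -1.955]
wrist_force: [0.9, -0.8, -0.4]
width: 0.0941
finger_force: 0.0
```

Emit:
arm_command([
  [0,0,0.6,0],
  [0,0,0.6,0],
])

```text
time: 5.68
tool_pos: [-0.0053, 0.2338, 0.6877]
ee_rot: [3.079, 0.153, -1.956]
wrist_force: [0.4, -1.0, -0.2]
width: 0.0939
finger_force: 0.0
```

Emit:
arm_command([
  [0,0,0.6,0],
  [0,0,0.6,0],
])

```text
time: 5.85
tool_pos: [-0.0087, 0.2477, 0.7019]
ee_rot: [3.074, 0.186, -1.958]
wrist_force: [-0.4, -0.9, 0.2]
width: 0.094
finger_force: 0.0
```

```bash
python3 st.py
```

```text
5.85 j [ 1.3125 -0.1577  0.4499  0.0918  2.6541 -1.3624] sum 2.946349093834438 p [-0.0087  0.2477  0.7019] r 0.24783592980900507 [ 3.0742  0.1865 -1.9584]
```

Emit:
arm_command([
  [0.25,-0.3,0.6,0],
  [0.25,-0.3,0.6,0],
])

```text
time: 6.02
tool_pos: [0.0147, 0.2305, 0.7066]
ee_rot: [3.075, 0.217, -1.955]
wrist_force: [0.8, -0.8, -0.0]
width: 0.094
finger_force: 0.0
```

Emit:
arm_command([
  [0.25,-0.3,0.6,0],
  [0.25,-0.3,0.6,0],
])

```text
time: 6.18
tool_pos: [0.0376, 0.2172, 0.7123]
ee_rot: [3.08, 0.252, -1.961]
wrist_force: [-0.9, -0.1, 0.4]
width: 0.0939
finger_force: 0.0
```

Emit:
arm_command([
  [0.25,-0.2,0.6,0],
  [0.25,-0.2,0.6,0],
])

```text
time: 6.35
tool_pos: [0.0628, 0.2176, 0.7212]
ee_rot: [3.088, 0.284, -1.965]
wrist_force: [0.1, 0.0, -0.1]
width: 0.094
finger_force: 0.0
```

Emit:
arm_command([
  [0.25,-0.2,0.6,0],
  [0.25,-0.2,0.6,0],
])

```text
time: 6.52
tool_pos: [0.0905, 0.2188, 0.7302]
ee_rot: [3.096, 0.314, -1.967]
wrist_force: [-0.7, -0.1, 0.4]
width: 0.0936
finger_force: 0.0
```

```bash
python3 st.py
```

```text
6.5167 j [ 0.606  -0.1847  0.3869  0.452   2.6543 -1.7165] sum 2.8564899332656184 p [0.0905 0.2188 0.7302] r 0.23680816695818377 [ 3.096   0.3138 -1.9667]
```

Emit:
arm_command([
  [0,-0.2,0.6,0],
  [0,-0.2,0.6,0],
])

```text
time: 6.68
tool_pos: [0.09, 0.2193, 0.7404]
ee_rot: [3.102, 0.344, -1.971]
wrist_force: [-0.2, -0.7, 0.0]
width: 0.0939
finger_force: 0.0
```

Emit:
arm_command([
  [0,-0.2,0.6,0],
  [0,-0.2,0.6,0],
])

```text
time: 6.85
tool_pos: [0.0871, 0.2185, 0.7517]
ee_rot: [3.112, 0.378, -1.968]
wrist_force: [-0.8, -0.8, 0.0]
width: 0.0939
finger_force: 0.0
```

Emit:
arm_command([
  [0,-0.2,0.6,0],
  [0,-0.2,0.6,0],
])

```text
time: 7.02
tool_pos: [0.0867, 0.2161, 0.7599]
ee_rot: [3.117, 0.407, -1.968]
wrist_force: [-0.0, -0.3, -0.3]
width: 0.0939
finger_force: 0.0
```

Emit:
arm_command([
  [0,-0.2,0.6,0],
  [0,-0.2,0.6,0],
])

```text
time: 7.18
tool_pos: [0.0862, 0.2083, 0.7652]
ee_rot: [3.123, 0.434, -1.969]
wrist_force: [-0.0, 0.4, 0.7]
width: 0.0938
finger_force: 0.0
```

```bash
python3 st.py
```

```text
7.1833 j [ 0.2988 -0.1938  0.2742  0.7949  2.6547 -1.6675] sum 2.7350330951688053 p [0.0862 0.2083 0.7652] r 0.22542213985052664 [ 3.1231  0.4338 -1.9695]
```

Emit:
arm_command([
  [-0.1,-0.3,0.5,0],
  [-0.1,-0.3,0.5,0],
])

```text
time: 7.35
tool_pos: [0.0774, 0.204, 0.7694]
ee_rot: [3.13, 0.455, -1.982]
wrist_force: [-0.1, -0.8, -0.7]
width: 0.0941
finger_force: 0.0
```

Emit:
arm_command([
  [-0.1,-0.3,0.5,0],
  [-0.1,-0.3,0.5,0],
])

```text
time: 7.52
tool_pos: [0.0634, 0.2023, 0.7716]
ee_rot: [3.14, 0.467, -1.986]
wrist_force: [0.7, -0.2, -0.4]
width: 0.0941
finger_force: 0.0
```

Emit:
arm_command([
  [-0.1,-0.2,0.5,0],
  [-0.1,-0.2,0.5,0],
])

```text
time: 7.68
tool_pos: [0.0405, 0.1966, 0.7728]
ee_rot: [-3.135, 0.474, -1.981]
wrist_force: [-0.3, -0.1, 1.0]
width: 0.0941
finger_force: 0.0
```

Emit:
arm_command([
  [-0.1,-0.2,0.5,0],
  [-0.1,-0.2,0.5,0],
])

```text
time: 7.85
tool_pos: [0.017, 0.1784, 0.7744]
ee_rot: [-3.128, 0.484, -1.973]
wrist_force: [-1.0, 0.2, -1.0]
width: 0.0936
finger_force: 0.0
```

```bash
python3 st.py
```

```text
7.85 j [ 0.7309 -0.2712  0.2741  0.4064  2.6544 -1.5989] sum 2.6572832342126333 p [0.017  0.1784 0.7744] r 0.17920330306193868 [-3.1281  0.4844 -1.9731]
```

Tilt is now 27.8° with the closing line level to within 0.7°. By my geometry that lets the grasp reach under the bar with the wrist about 27 mm clear in front. Next I'll swing the tilt toward the warmer and go to a point in front of the bar, with the gripper slightly narrowed.

Emit:
arm_command([
  [0.77,-0.46,-0.65,-0.51],
  [0.77,-0.46,-0.65,-0.51],
  [0.77,-0.46,-0.65,-0.51],
  [0.77,-0.46,-0.65,-0.51],
  [0.77,-0.46,-0.65,-0.51],
  [0.77,-0.46,-0.65,-0.51],
  [0.77,-0.46,-0.65,-0.51],
  [0.77,-0.46,-0.65,-0.51],
], claw=0.2)

```text
time: 8.52
tool_pos: [0.1371, 0.1233, 0.6517]
ee_rot: [-3.106, 0.478, -2.634]
wrist_force: [0.4, -0.1, -0.2]
width: 0.0756
finger_force: 0.0
```

```bash
python3 st.py
```

```text
8.5167 j [ 0.1586 -0.607   0.9324  0.1741  2.3443 -1.7597] sum 2.669627218112577 p [0.1371 0.1233 0.6517] r 0.18438268854919923 [-3.1059  0.4783 -2.6337]
```

Emit:
arm_command([
  [0.53,-0.35,-0.4,-0.195],
  [0.53,-0.35,-0.4,-0.195],
  [0.53,-0.35,-0.4,-0.195],
  [0.53,-0.35,-0.4,-0.195],
  [0.53,-0.35,-0.4,-0.195],
  [0.53,-0.35,-0.4,-0.195],
  [0.53,-0.35,-0.4,-0.195],
  [0.53,-0.35,-0.4,-0.195],
])

```text
time: 9.18
tool_pos: [0.3585, -0.0231, 0.4848]
ee_rot: [-3.106, 0.478, -3.043]
wrist_force: [0.7, -0.1, 1.2]
width: 0.0752
finger_force: 0.0
```

Emit:
arm_command([
  [0.06,-0.02,-0.1,0],
  [0.11,-0.03,-0.2,0],
  [0.17,-0.04,-0.3,0],
  [0.17,-0.04,-0.36,0],
  [0.17,-0.04,-0.4,0],
  [0.17,-0.04,-0.4,0],
])

```text
time: 9.68
tool_pos: [0.4398, -0.0402, 0.2751]
ee_rot: [-3.113, 0.461, -3.043]
wrist_force: [-0.7, 0.9, -2.0]
width: 0.0754
finger_force: 0.0
```

```bash
python3 st.py; python3 - <<'E'
from h import *
for n in('scene','top'): shot(n,n+'1')
a=cv2.imread('pics/scene1.png')[100:300,110:350]; b=cv2.imread('pics/top1.png')[90:300,180:400]
a=cv2.resize(a,None,fx=3,fy=3,interpolation=cv2.INTER_CUBIC); cv2.imwrite('pics/s1c.png',a)
E
```

```text
9.6833 j [-0.3577 -0.5275  1.8045  0.1728  1.4352 -2.006 ] sum 2.712131836412299 p [ 0.4398 -0.0402  0.2751] r 0.44161905231714316 [-3.1131  0.4614 -3.0434]
```

View pics/s1c.png

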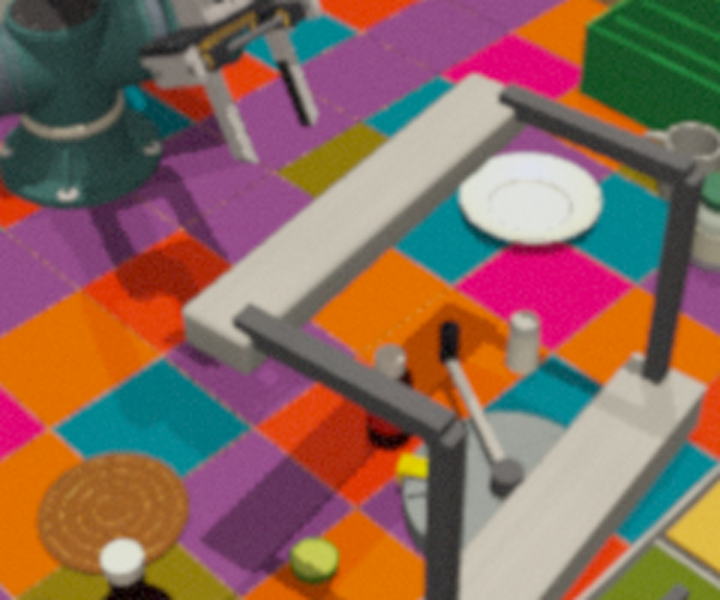

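The picture shows the gripper leaning forward at crop (230,90), in free space before the bar. The bottle (390,400), lever, lime and mat (113,512) are unchanged. I'll lower in front of the bar.

Emit:
arm_command([
  [0.02,-0.01,-0.08,0],
  [0.04,-0.02,-0.16,0],
  [0.06,-0.04,-0.24,0],
  [0.08,-0.06,-0.32,0],
  [0.088,-0.06,-0.39,0],
  [0.088,-0.06,-0.44,0],
  [0.088,-0.06,-0.474,0],
  [0.088,-0.06,-0.474,0],
])

```text
time: 10.45
tool_pos: [0.4868, -0.0715, 0.0488]
ee_rot: [-3.108, 0.475, -3.042]
wrist_force: [-0.2, 0.2, 0.4]
width: 0.075
finger_force: 0.0
```

```bash
python3 st.py
```

```text
10.45 j [-0.3978 -0.2912  2.1145  0.2443  0.8931 -2.1728] sum 2.716415192288361 p [ 0.4868 -0.0715  0.0488] r 0.49206441124436096 [-3.1075  0.4755 -3.0418]
```

Emit:
arm_command([
  [0.03,0.004,-0.01,0],
  [0.06,0.008,-0.02,0],
  [0.09,0.012,-0.02,0],
  [0.12,0.015,-0.02,0],
  [0.15,0.018,-0.02,0],
  [0.16,0.02,-0.02,0],
  [0.16,0.02,-0.02,0],
])

```text
time: 11.03
tool_pos: [0.5707, -0.0622, 0.044]
ee_rot: [-3.103, 0.484, -3.039]
wrist_force: [0.4, 0.6, 0.3]
width: 0.075
finger_force: 0.0
```

```bash
python3 st.py;python3 - <<'E'
from h import *
shot('scene','scene2')
a=cv2.imread('pics/scene2.png')[150:290,160:300]
cv2.imwrite('pics/s2c.png',cv2.resize(a,None,fx=4,fy=4,interpolation=cv2.INTER_CUBIC))
E
```

```text
11.0333 j [-0.2973 -0.0851  1.9603  0.2023  0.8121 -2.0664] sum 2.6873047795501366 p [ 0.5707 -0.0622  0.044 ] r 0.574100646449805 [-3.1035  0.4841 -3.0394]
```

View pics/s2c.png

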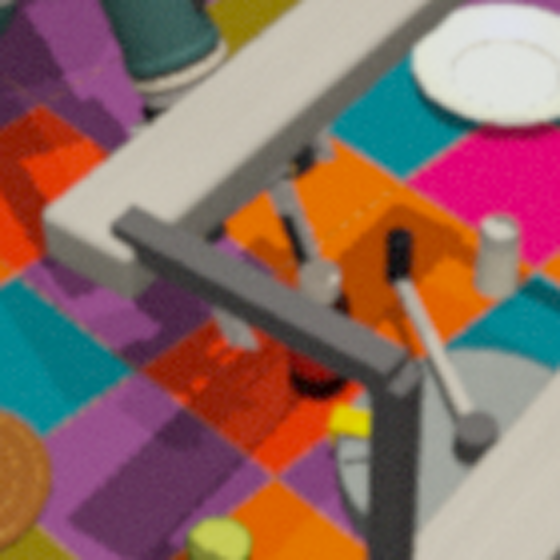

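The bottle (cap at crop (320,280), base (317,390)) lies between the right finger tip (240,345) and the left finger (300,235). The wrist stays in front of the bar. I'll move in the last 42 mm.

Emit:
arm_command([
  [0.025,0.003,-0.004,0],
  [0.05,0.006,-0.008,0],
  [0.07,0.009,-0.01,0],
  [0.085,0.01,-0.01,0],
  [0.085,0.01,-0.01,0],
])

```text
time: 11.5
tool_pos: [0.6107, -0.0568, 0.0354]
ee_rot: [-3.106, 0.479, -3.041]
wrist_force: [0.3, 0.3, -0.1]
width: 0.0751
finger_force: 0.0
```

Emit:
arm_command([
  [0,0,0,0],
  [0,0,0,0],
  [0,0,0,0],
  [0,0,0,0],
  [0,0,0,0],
  [0,0,0,0],
], claw=0.6)

```text
time: 12.0
tool_pos: [0.6095, -0.0571, 0.0348]
ee_rot: [-3.106, 0.478, -3.042]
wrist_force: [-0.6, -1.4, 1.8]
width: 0.0473
finger_force: 30.0
```

```bash
python3 st.py
```

```text
12.0 j [-0.2602  0.016   1.8813  0.1818  0.7893 -2.0205] sum 2.6866257382617915 p [ 0.6095 -0.0571  0.0348] r 0.6121724643214091 [-3.1055  0.4783 -3.0417]
```

The bottle is gripped (47.3 mm wide, 30 N). I'll measure the mat and its neighbours from the first pictures, and lift 20 mm in the meantime.

Emit:
arm_command([
  [0,0,0.02,0],
  [0,0,0.04,0],
  [0,0,0.04,0],
])

```text
time: 12.25
tool_pos: [0.6108, -0.0568, 0.0572]
ee_rot: [-3.105, 0.481, -3.041]
wrist_force: [0.3, -0.1, -2.2]
width: 0.0477
finger_force: 30.0
```

```bash
python3 st.py; python3 - <<'E'
from h import *
np.set_printoptions(precision=4,suppress=True)
for n,(u,v),rad in(('scene',(148,270),40),('top',(352,245),34)):
    im=cv2.imread(f'pics/{n}0.png'); h=cv2.cvtColor(cv2.GaussianBlur(im,(3,3),0),cv2.COLOR_BGR2HSV)
    print(n,h[v-2:v+3,u-2:u+3].reshape(-1,3).mean(0))
    m=cv2.inRange(h,(6,110,60),(17,215,185)); w=np.zeros_like(m); cv2.circle(w,(u,v),rad,255,-1); m&=w
    m=cv2.morphologyEx(m,cv2.MORPH_OPEN,np.ones((3,3)));m=cv2.morphologyEx(m,cv2.MORPH_CLOSE,np.ones((5,5)))
    c=max(cv2.findContours(m,0,2)[0],key=cv2.contourArea); e=cv2.fitEllipse(cv2.convexHull(c)); print(e,onz(n,e[0],.006))
    pts=np.array([onz(n,p[0].astype(float),.006)[:2] for p in cv2.convexHull(c)]); print('circ',cv2.minEnclosingCircle(pts.astype(np.float32)))
print('cola cap',onz('scene',(151,287),.22),onz('top',(410,167),.22),'bowl',onz('top',(403,215),.03))
E
```

```text
12.25 j [-0.2595 -0.01    1.8584  0.1751  0.8346 -2.0092] sum 2.682975302924155 p [ 0.6108 -0.0568  0.0572] r 0.6134152381046374 [-3.1054  0.4814 -3.0413]
scene [ 14.4  193.96 159.6 ]
((147.2843475341797, 270.9192199707031), (38.492244720458984, 50.14015197753906), 75.02033996582031) [ 0.4904 -0.3261  0.006 ]
circ ((0.48884469270706177, -0.32497650384902954), 0.07407591491937637)
top [ 10.96 173.64 142.44]
((352.9521179199219, 245.40907287597656), (46.8643913269043, 49.095157623291016), 133.99497985839844) [ 0.4855 -0.3232  0.006 ]
circ ((0.48639947175979614, -0.32353413105010986), 0.07680707424879074)
cola cap [ 0.6899 -0.4339  0.22  ] [ 0.6801 -0.4314  0.22  ] bowl [ 0.5769 -0.4759  0.03  ]
```

The mat centre from the two views is (0.490,-0.326) and (0.486,-0.323), with radius about 75 mm as specified. I'll pull the bottle straight out from under the bar.

Emit:
arm_command([
  [-0.04,-0.005,0,0],
  [-0.09,-0.01,0,0],
  [-0.14,-0.016,0,0],
  [-0.19,-0.022,0,0],
  [-0.24,-0.028,0,0],
  [-0.28,-0.034,0,0],
  [-0.3,-0.036,0,0],
  [-0.3,-0.036,0,0],
])

```text
time: 12.92
tool_pos: [0.4575, -0.0745, 0.0539]
ee_rot: [-3.107, 0.477, -3.043]
wrist_force: [0.3, -0.9, -2.2]
width: 0.0481
finger_force: 30.0
```

Emit:
arm_command([
  [0.01,-0.06,0.05,-0.03],
  [0.02,-0.12,0.08,-0.06],
  [0.03,-0.18,0.1,-0.09],
  [0.04,-0.25,0.1,-0.12],
  [0.05,-0.32,0.1,-0.15],
  [0.06,-0.39,0.1,-0.18],
  [0.07,-0.45,0.1,-0.2],
  [0.07,-0.5,0.1,-0.215],
])

```text
time: 13.58
tool_pos: [0.4959, -0.3269, 0.1046]
ee_rot: [-3.107, 0.479, 2.789]
wrist_force: [-0.2, 0.3, -2.6]
width: 0.0475
finger_force: 30.0
```

Emit:
arm_command([
  [0,0,0,0],
  [0,0,0,0],
])

```text
time: 13.75
tool_pos: [0.495, -0.3254, 0.104]
ee_rot: [-3.108, 0.477, 2.79]
wrist_force: [-1.7, -0.2, -3.1]
width: 0.0478
finger_force: 30.0
```

```bash
python3 st.py
```

```text
13.75 j [-0.7702 -0.1015  1.8426  0.1913  0.9553 -2.056 ] sum 2.6963726279232314 p [ 0.495  -0.3254  0.104 ] r 0.592378056713986 [-3.1075  0.4771  2.7896]
```

```bash
python3 - <<'E'
from h import *
a=shot('scene','scene3')[190:310,90:210]; b=shot('top','top3')[180:300,300:420]
cv2.imwrite('pics/m3.png',np.hstack([cv2.resize(x,(400,400),interpolation=cv2.INTER_CUBIC) for x in(a,b)]))
for n in('scene','top'): print(n,proj(n,[.488,-.324,.006]),'cap exp',proj(n,[.487,-.323,.118+.069]))
E
```

```text
scene [147.35379172 270.04429582] cap exp [138.36381249 226.93112242]
top [353.17455996 244.59411573] cap exp [369.86871518 240.89906138]
```

View pics/m3.png

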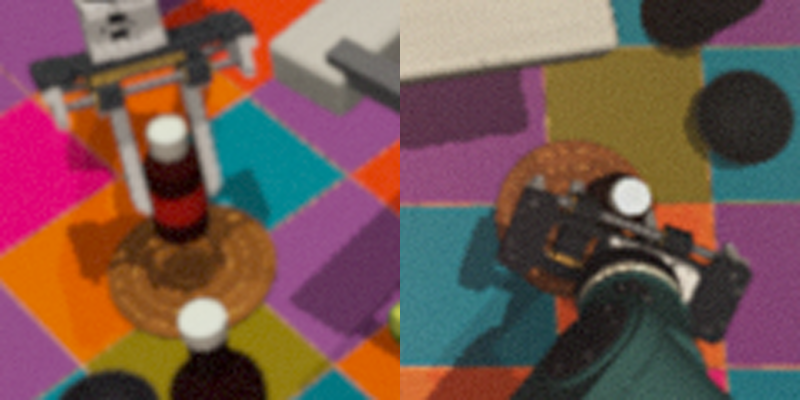

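The left panel shows the bottle upright in the fingers above the mat, cap at full (140,228). The right panel shows the cap at (370,239). Both are within about 2 px of where it should be over the mat centre. I'll lower it.

Emit:
arm_command([
  [0,0,-0.04,0],
  [0,0,-0.07,0],
  [0,0,-0.09,0],
  [0,0,-0.105,0],
  [0,0,-0.115,0],
  [0,0,-0.118,0],
  [0,0,-0.118,0],
])

```text
time: 14.43
tool_pos: [0.4946, -0.3244, 0.0454]
ee_rot: [-3.107, 0.478, 2.791]
wrist_force: [0.3, -0.3, -2.8]
width: 0.0475
finger_force: 30.0
```

Emit:
arm_command([
  [0,0,-0.003,0],
  [0,0,-0.006,0],
  [0,0,-0.006,0],
])

```text
time: 14.68
tool_pos: [0.4946, -0.3248, 0.0428]
ee_rot: [-3.106, 0.478, 2.791]
wrist_force: [0.0, -0.2, -2.0]
width: 0.0477
finger_force: 30.0
```

Emit:
arm_command([
  [0,0,-0.002,0],
  [0,0,-0.003,0],
  [0,0,-0.003,0],
])

```text
time: 14.93
tool_pos: [0.4944, -0.3246, 0.0408]
ee_rot: [-3.107, 0.478, 2.791]
wrist_force: [0.2, -0.4, -2.2]
width: 0.0478
finger_force: 30.0
```

Emit:
arm_command([
  [0,0,-0.002,0],
  [0,0,-0.003,0],
  [0,0,-0.003,0],
])

```text
time: 15.18
tool_pos: [0.4951, -0.3251, 0.0407]
ee_rot: [-3.106, 0.48, 2.791]
wrist_force: [-2.7, 1.9, 4.7]
width: 0.0476
finger_force: 30.0
```

Contact: the force went from -2.2 N to +4.7 N at the expected height. I'll release and back away along the tool's heading.

Emit:
arm_command([
  [0,0,0,0],
  [0,0,0,0],
  [0,0,0,0],
  [0,0,0,0],
], claw=0.2)

```text
time: 15.52
tool_pos: [0.4946, -0.3247, 0.0394]
ee_rot: [-3.106, 0.478, 2.791]
wrist_force: [0.1, -0.6, 0.1]
width: 0.071
finger_force: 0.0
```

Emit:
arm_command([
  [-0.03,0.011,0,0],
  [-0.07,0.025,0,0],
  [-0.11,0.04,0,0],
  [-0.16,0.058,0.01,0],
  [-0.21,0.077,0.04,0],
  [-0.26,0.095,0.09,0],
  [-0.28,0.11,0.16,0],
  [-0.28,0.12,0.24,0],
])

```text
time: 16.18
tool_pos: [0.3516, -0.2629, 0.1578]
ee_rot: [-3.109, 0.474, 2.788]
wrist_force: [0.2, -1.2, 0.5]
width: 0.0752
finger_force: 0.0
```

```bash
python3 st.py; python3 - <<'E'
from h import *
a=shot('scene','scene4')[170:310,90:300]; b=shot('top','top4')[90:300,220:420]
cv2.imwrite('pics/m4.png',np.hstack([cv2.resize(a,(525,350),interpolation=cv2.INTER_CUBIC),cv2.resize(b,(275,350)) if 0 else cv2.resize(b[120:,60:],(275,174))[:174].copy() if 0 else cv2.resize(b[110:200,70:140],(272,350),interpolation=cv2.INTER_CUBIC)]))
for n in('scene','top'): print(n,proj(n,[.488,-.324,.124]))
E
```

```text
16.1833 j [-0.9633 -0.5274  2.0389  0.2514  1.2247 -2.209 ] sum 2.736151941676109 p [ 0.3516 -0.2629  0.1578] r 0.43907062089983895 [-3.1088  0.4737  2.7875]
scene [141.61059233 243.1030224 ]
top [363.65262748 242.08861292]
```

View pics/m4.png

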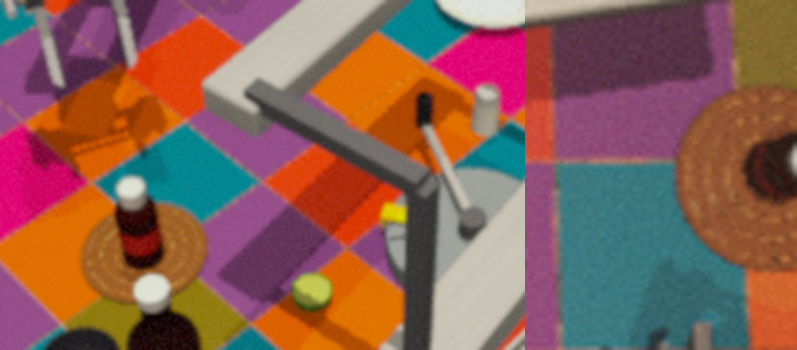

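The bottle stands upright near the mat's centre (cap at panel (131,190), full (142,246)); lever, marker, lime and shaker are unmoved. I'll refine the marker and lever angles while moving to the front of the knob with a 40 mm opening, ready to straddle it.

Emit:
arm_command([
  [0.02,0.06,0,0.03],
  [0.05,0.13,0,0.06],
  [0.08,0.2,0,0.09],
  [0.11,0.28,0,0.12],
  [0.15,0.36,0,0.15],
  [0.19,0.44,0,0.18],
  [0.23,0.51,-0.04,0.21],
  [0.255,0.563,-0.08,0.217],
], claw=0.574)

```text
time: 16.95
tool_pos: [0.4834, 0.0159, 0.1236]
ee_rot: [-3.105, 0.484, -3.034]
wrist_force: [0.5, -0.5, 0.4]
width: 0.0404
finger_force: 0.0
```

Emit:
arm_command([
  [0,0,0,0],
  [0,0,0,0],
])

```text
time: 17.12
tool_pos: [0.4796, 0.0167, 0.1183]
ee_rot: [-3.107, 0.473, -3.032]
wrist_force: [0.6, 0.1, -0.8]
width: 0.0403
finger_force: 0.0
```

```bash
python3 st.py; cat > mk.py <<'E'
from h import *
np.set_printoptions(precision=4,suppress=True)
P=np.array([.753,-.0483])
im=np.mean([robot.snapshot('scene')[:,:,::-1].astype(float) for _ in range(4)],0); np.save('avg.npy',im)
big=cv2.resize(im[225:285,225:300].astype(np.float32),None,fx=8,fy=8,interpolation=cv2.INTER_CUBIC)
h=cv2.cvtColor(np.clip(big,0,255).astype(np.uint8),cv2.COLOR_BGR2HSV)
m=cv2.inRange(h,(24,150,120),(34,255,255)); c=max(cv2.findContours(m,0,2)[0],key=cv2.contourArea)
f=lambda p:(225+(p[0]-3.5)/8,225+(p[1]-3.5)/8)
q=cv2.approxPolyDP(c,10,True)[:,0]
for p in q:
    w=onz('scene',f(p),.037)[:2]-P; print(f(p),'w',w+P,'r',np.hypot(*w),'ang',np.arctan2(-w[1],-w[0]))
E
python3 mk.py
```

```text
17.1167 j [-0.1427 -0.4049  2.0447  0.0936  1.0361 -1.8431] sum 2.676008784036677 p [0.4796 0.0167 0.1183] r 0.4798551580823571 [-3.1075  0.4727 -3.0325]
(np.float64(243.6875), np.float64(252.1875)) w [ 0.6596 -0.0969] r 0.10533432124252749 ang 0.4800583826974146
(np.float64(243.3125), np.float64(257.9375)) w [ 0.6741 -0.1134] r 0.10233201553352597 ang 0.6896928562935791
(np.float64(251.9375), np.float64(258.3125)) w [ 0.693 -0.097] r 0.0772882910371139 ang 0.6814058748338225
(np.float64(251.9375), np.float64(252.6875)) w [ 0.6782 -0.0815] r 0.08177881895588043 ang 0.41745522273425845
```

```bash
python3 - <<'E'
from h import *
np.set_printoptions(precision=2,suppress=True)
for a in(.52,.55,.58):
    u=np.array([-np.cos(a),-np.sin(a)]);v=np.array([-u[1],u[0]])
    print(a,[proj('scene',[*(np.array([.753,-.0483])+.106*u+s*.011*v),z]) for s in(-1,1) for z in(.037,.03)])
im=np.load('avg.npy'); print(im[249:261,247].round(), '\n', im[254,240:256].round())
E
```

```text
0.52 [array([244.01, 250.44]), array([244.01, 251.99]), array([242.14, 255.99]), array([242.14, 257.54])]
0.55 [array([243.65, 251.21]), array([243.65, 252.77]), array([241.99, 256.83]), array([241.99, 258.38])]
0.58 [array([243.32, 252.  ]), array([243.31, 253.56]), array([241.88, 257.67]), array([241.88, 259.22])]
[[ 27.  67. 218.]
 [ 47.  94. 213.]
 [ 54. 149. 214.]
 [ 17. 189. 218.]
 [  0. 201. 223.]
 [  0. 202. 224.]
 [  0. 202. 224.]
 [  0. 201. 222.]
 [  0. 189. 207.]
 [ 39. 148. 168.]
 [ 99. 124. 133.]
 [138. 146. 144.]] 
 [[  2.  56. 221.]
 [  2.  69. 220.]
 [  1. 124. 222.]
 [  0. 177. 223.]
 [  0. 200. 224.]
 [  0. 203. 224.]
 [  0. 202. 224.]
 [  0. 202. 224.]
 [  0. 202. 225.]
 [  0. 202. 224.]
 [  0. 202. 221.]
 [  3. 189. 204.]
 [ 42. 137. 147.]
 [ 55.  77.  80.]
 [ 56.  57.  59.]
 [ 56.  55.  58.]]
```

Emit:
arm_command([
  [0,0.004,-0.04,0],
  [0,0.004,-0.08,0],
  [0,0.004,-0.11,0],
  [0,0.004,-0.122,0],
  [0,0.004,-0.122,0],
])

```text
time: 17.73
tool_pos: [0.4797, 0.0148, 0.0591]
ee_rot: [-3.107, 0.476, -3.041]
wrist_force: [-0.2, -0.4, -0.2]
width: 0.04
finger_force: 0.0
```

Edge profiles put the marker at α ≈ 0.53 rad (world, from -x), so the knob target is (0.606,-0.134). I'll enter around the knob at (0.603,0.031).

Emit:
arm_command([
  [0.03,0.012,0,0],
  [0.07,0.016,-0.002,0],
  [0.11,0.02,-0.004,0],
  [0.15,0.024,-0.004,0],
  [0.18,0.027,-0.004,0],
  [0.18,0.027,-0.004,0],
])

```text
time: 18.23
tool_pos: [0.5745, 0.0287, 0.0613]
ee_rot: [-3.106, 0.483, -3.039]
wrist_force: [0.6, 0.5, 0.4]
width: 0.0398
finger_force: 0.0
```

Emit:
arm_command([
  [0.02,0.002,0,0],
  [0.04,0.004,0,0],
  [0.06,0.006,0,0],
  [0.075,0.007,0,0],
  [0.075,0.007,0,0],
])

```text
time: 18.65
tool_pos: [0.6097, 0.0332, 0.0588]
ee_rot: [-3.106, 0.479, -3.038]
wrist_force: [-0.6, -0.1, -0.1]
width: 0.0402
finger_force: 0.0
```

```bash
python3 st.py; python3 - <<'E'
from h import *
a=shot('scene','scene5')[180:280,220:320]; b=shot('top','top5')[130:230,220:320]
cv2.imwrite('pics/m5.png',np.hstack([cv2.resize(x,(400,400),interpolation=cv2.INTER_CUBIC) for x in(a,b)]))
E
```

```text
18.65 j [-0.0625 -0.0203  1.864   0.0568  0.82   -1.7573] sum 2.663778027591066 p [0.6097 0.0332 0.0588] r 0.610558079080379 [-3.1063  0.4791 -3.0376]
```

Emit:
arm_command([
  [0,-0.021,0,0],
  [-0.013,-0.05,0,0],
  [-0.024,-0.08,0,0],
  [-0.031,-0.104,0,0],
  [-0.036,-0.129,0,0],
  [-0.039,-0.154,0,0],
  [-0.04,-0.18,0,0],
  [-0.039,-0.205,0,0],
])

```text
time: 19.42
tool_pos: [0.587, -0.0687, 0.0574]
ee_rot: [-3.109, 0.475, -3.038]
wrist_force: [-1.1, 2.0, 0.5]
width: 0.0397
finger_force: 1.1
```

```bash
python3 st.py; cat > lv.py <<'E'
from h import *
# lever pixels: light steel bar; look at knob (dark) + hub
im=np.mean([robot.snapshot('scene')[:,:,::-1].astype(float) for _ in range(3)],0); cv2.imwrite('pics/avg_%.0f.png'%(robot.get_obs()['time']*100),im)
E
python3 lv.py
```

```text
19.4167 j [-0.3028 -0.0559  1.9002  0.2015  0.8539 -2.0677] sum 2.698236259311857 p [ 0.587  -0.0687  0.0574] r 0.5910149664535468 [-3.1089  0.4754 -3.0379][ WARN:0@3.375] global loadsave.cpp:1063 imwrite_ Unsupported depth image for selected encoder is fallbacked to CV_8U.
```

Emit:
arm_command([
  [0.01,-0.027,0,0],
  [0.015,-0.052,0,0],
  [0.021,-0.076,0,0],
  [0.03,-0.1,0,0],
  [0.036,-0.115,0,0],
  [0.04,-0.124,0,0],
  [0.04,-0.124,0,0],
  [0.04,-0.124,0,0],
])

```text
time: 20.23
tool_pos: [0.6089, -0.1312, 0.0584]
ee_rot: [-3.106, 0.478, -3.038]
wrist_force: [0.3, 0.2, 0.1]
width: 0.0399
finger_force: 0.0
```

```bash
python3 - <<'E'
from h import *
np.set_printoptions(precision=3,suppress=True)
P=np.array([.753,-.0483])
for n in('scene','top'):
    im=np.mean([robot.snapshot(n)[:,:,::-1].astype(float) for _ in range(4)],0)
    cv2.imwrite(f'pics/{n}6.png',im.astype(np.uint8))
    g=im.mean(2).astype(np.float32)
    # cross profiles of the bar on circles round the pivot at bar top z .05
    for r in(.03,.04,.05,.06,.07,.08,.09,.1,.11,.12):
        A=np.arange(-.7,.85,.02); px=np.array([proj(n,[P[0]-r*np.cos(a),P[1]-r*np.sin(a),.05]) for a in A],np.float32)
        v=cv2.remap(g,px[None,:,0],px[None,:,1],cv2.INTER_LINEAR)[0]
        print(n,r,'peak ang %.2f'%A[v.argmax()],v[::3].astype(int))
E
```

```text
scene 0.03 peak ang 0.48 [158 158 157 158 158 158 157 157 157 158 158 157 157 158 159 161 167 174
 180 184 186 181 174 156 140 127]
scene 0.04 peak ang 0.34 [158 158 157 158 157 157 157 157 157 158 158 159 159 159 159 159 158 162
 159 156 150 141 124 106  90  82]
scene 0.05 peak ang -0.44 [158 159 159 159 160 159 158 158 158 158 156 145 128 105  84  65  59  53
  53  54  52  51  51  51  51  52]
scene 0.06 peak ang -0.32 [158 158 152 141 149 158 158 157 148 127  97  73  69  69  69  65  59  54
  53  54  53  55  55  55  55  56]
scene 0.07 peak ang -0.70 [158 157 137 113 146 157 158 146 111 105 111 113 110 109 107  94  68  56
  55  55  54  53  54  55  55  55]
scene 0.08 peak ang -0.42 [126 127 120 131 145 146 142 124 107 102  84  73  66  63  62  59  55  57
  74 107 126 110  98 117 128 126]
scene 0.09 peak ang 0.46 [100 115 120 110 107 105 105 105 104 100 104 107 106  84  59  56  64 100
 136 160 161 130 123 134 137 123]
scene 0.1 peak ang 0.46 [118 105 105 105 106 105 105 106 119 114 111 112 110  86  59  57  73  95
 114 158 160 126 122 137 128 110]
scene 0.11 peak ang 0.48 [105 105 105 105
[... 823 characters left out ...]
177 177 174 170
 166 160 154 151 149 150 151 152]
top 0.08 peak ang 0.06 [150 151 142 145 147 166 182 190 191 192 193 191 194 193 191 192 192 192
 192 192 192 189 186 168 141 127]
top 0.09 peak ang 0.46 [147 135 151 183 193 192 192 193 194 195 195 195 194 193 193 194 195 195
 196 196 196 193 192 191 191 184]
top 0.1 peak ang 0.10 [160 186 192 192 192 193 193 191 192 193 194 194 192 193 192 193 192 191
 191 191 193 193 193 194 193 190]
top 0.11 peak ang -0.28 [193 192 191 191 192 191 194 194 194 191 192 193 193 192 193 191 191 190
 190 191 190 190 190 191 193 194]
top 0.12 peak ang -0.12 [190 192 191 193 195 194 191 192 193 195 196 195 194 192 190 193 193 193
 193 192 193 192 190 190 188 190]
```

The lever sits at α ≈ 0.465 in both views. The remaining 0.065 rad is about 11 mm at the knob.

Emit:
arm_command([
  [0.003,-0.006,0,0],
  [0.006,-0.012,0,0],
  [0.011,-0.02,0,0],
  [0.011,-0.02,0,0],
])

```text
time: 20.97
tool_pos: [0.6145, -0.142, 0.0581]
ee_rot: [-3.106, 0.478, -3.038]
wrist_force: [-0.0, -0.2, -0.6]
width: 0.0402
finger_force: 0.2
```

```bash
cat > ang.py <<'E'
from h import *
np.set_printoptions(precision=3,suppress=True)
P=np.array([.753,-.0483]); A=np.arange(.2,.9,.005)
def prof(im,n,r,z):
    px=np.array([proj(n,[P[0]-r*np.cos(a),P[1]-r*np.sin(a),z]) for a in A],np.float32)
    return cv2.remap(im,px[None,:,0],px[None,:,1],cv2.INTER_LINEAR)[0]
for n,R in(('scene',(.09,.1,.11,.12)),('top',(.03,.04,.05,.06))):
    im=np.mean([robot.snapshot(n)[:,:,::-1].astype(np.float32) for _ in range(4)],0); cv2.imwrite(f'pics/{n}7.png',im.astype(np.uint8))
    for r in R:
        B=prof(im,n,r,.05)[:,0]; k=B.argmax(); w=np.clip(B-(B.max()+np.median(B))/2,0,None); w[abs(np.arange(len(A))-k)>30]=0
        print(n,r,'lever %.3f'%((w*A).sum()/w.sum()))
    if n=='scene':
        for r in(.095,.1,.104):
            v=prof(im,n,r,.037); y=(v[:,2]+v[:,1])/2-v[:,0]; q=(v[:,1]>130)&(v[:,0]<90); print('yellow',r,A[q][[0,-1]] if q.any() else None, v[::10].astype(int).tolist())
E
python3 ang.py
```

```text
scene 0.09 lever 0.541
scene 0.1 lever 0.556
scene 0.11 lever 0.552
scene 0.12 lever 0.552
yellow 0.095 [0.535 0.7  ] [[69, 76, 130], [92, 105, 178], [108, 120, 180], [126, 138, 179], [153, 165, 181], [155, 168, 175], [124, 142, 151], [73, 137, 155], [9, 172, 196], [4, 170, 195], [67, 131, 150], [120, 131, 133], [143, 150, 147], [151, 158, 155]]
yellow 0.1 [0.54 0.69] [[43, 60, 168], [29, 65, 212], [39, 71, 215], [75, 98, 211], [133, 148, 193], [149, 162, 173], [120, 136, 144], [75, 138, 157], [15, 173, 197], [0, 166, 191], [50, 126, 151], [85, 110, 128], [104, 110, 121], [115, 115, 122]]
yellow 0.104 [0.555 0.685] [[37, 57, 176], [10, 56, 216], [6, 56, 220], [54, 83, 217], [120, 137, 199], [148, 162, 175], [122, 137, 145], [74, 127, 155], [16, 164, 198], [2, 155, 192], [25, 123, 167], [50, 108, 146], [68, 84, 117], [80, 62, 93]]
top 0.03 lever 0.551
top 0.04 lever 0.532
top 0.05 lever 0.541
top 0.06 lever 0.542
```

```bash
python3 - <<'E'
from h import *
P=np.array([.753,-.0483]); A=np.arange(.2,1.0,.004); im=np.load('avg.npy').astype(np.float32)
for r in(.094,.097,.1,.103):
    o=[]
    for z in(.037,.030):
        px=np.array([proj('scene',[P[0]-r*np.cos(a),P[1]-r*np.sin(a),z]) for a in A],np.float32)
        v=cv2.remap(im,px[None,:,0],px[None,:,1],cv2.INTER_LINEAR)[0]
        k=abs(A-.55).argmin(); m=v[:,1]-v[:,0]  # yellow: G-B large
        pk=m[k-15:k+15].max()
        if z==.037: i=k
        else: i=k
        if z==.037:
            lo=m[:20].mean(); j=next(i for i in range(k,0,-1) if m[i]<(pk+lo)/2); o.append(A[j]+np.arcsin(.011/r))
        else:
            hi=m[-15:].mean(); j=next(i for i in range(k,len(A)) if m[i]<(pk+hi)/2); o.append(A[j]-np.arcsin(.011/r))
    print(r,np.round(o,3),round(np.mean(o),3))
E
```

```text
0.094 [0.537 0.503] 0.52
0.097 [0.526 0.506] 0.516
0.1 [0.51  0.514] 0.512
0.103 [0.511 0.545] 0.528
```

The marker is at about 0.52 and the lever at about 0.545. The other finger, 18 mm away, can nudge the lever back about 3.5 mm.

Emit:
arm_command([
  [-0.008,0.014,0,0],
  [-0.015,0.027,0,0],
  [-0.02,0.035,0,0],
  [-0.022,0.038,0,0],
  [-0.022,0.038,0,0],
])

```text
time: 21.78
tool_pos: [0.6027, -0.1215, 0.0582]
ee_rot: [-3.107, 0.478, -3.037]
wrist_force: [0.4, 0.9, 0.1]
width: 0.0401
finger_force: 0.0
```

```bash
python3 ang.py | grep lever
```

```text
scene 0.09 lever 0.516
scene 0.1 lever 0.530
scene 0.11 lever 0.528
scene 0.12 lever 0.527
top 0.03 lever 0.512
top 0.04 lever 0.519
top 0.05 lever 0.517
top 0.06 lever 0.517
```

The lever is now at about 0.52, in line with the marker. I'll centre the fingers around the knob, withdraw straight back, then rise.

Emit:
arm_command([
  [0.005,-0.01,0,0],
  [0.006,-0.017,0,0],
  [0.006,-0.017,0,0],
])

```text
time: 22.43
tool_pos: [0.6065, -0.1317, 0.0584]
ee_rot: [-3.106, 0.478, -3.038]
wrist_force: [-0.2, -0.1, 0.3]
width: 0.0394
finger_force: 0.0
```

Emit:
arm_command([
  [-0.03,-0.003,0,0],
  [-0.07,-0.007,0,0],
  [-0.11,-0.011,0,0],
  [-0.16,-0.016,0,0],
  [-0.21,-0.021,0,0],
  [-0.26,-0.024,0.02,0],
  [-0.3,-0.02,0.08,0],
  [-0.32,-0.01,0.15,0],
])

```text
time: 23.1
tool_pos: [0.4425, -0.1349, 0.1304]
ee_rot: [-3.111, 0.472, -3.042]
wrist_force: [0.7, -0.4, -0.2]
width: 0.0404
finger_force: 0.0
```

Emit:
arm_command([
  [-0.04,0.06,0.08,0],
  [-0.06,0.12,0.16,0],
  [-0.06,0.16,0.2,0],
  [-0.06,0.16,0.2,0],
])

```text
time: 23.43
tool_pos: [0.4177, -0.054, 0.2417]
ee_rot: [-3.101, 0.49, -3.032]
wrist_force: [0.1, -0.7, 0.8]
width: 0.04
finger_force: 0.0
```

```bash
python3 ang.py | grep lever; python3 st.py; python3 - <<'E'
from h import *
a=cv2.imread('pics/scene7.png')[180:320,90:310]; cv2.imwrite('pics/fin.png',cv2.resize(a,(792,504),interpolation=cv2.INTER_CUBIC))
E
```

```text
scene 0.09 lever 0.516
scene 0.1 lever 0.529
scene 0.11 lever 0.528
scene 0.12 lever 0.527
top 0.03 lever 0.509
top 0.04 lever 0.518
top 0.05 lever 0.516
top 0.06 lever 0.519
23.8333 j [-0.4523 -0.5987  1.9335  0.2175  1.3839 -2.111 ] sum 2.7186889888503374 p [ 0.4156 -0.0563  0.2306] r 0.41941122109927426 [-3.1091  0.4738 -3.0403]
```

View pics/fin.png

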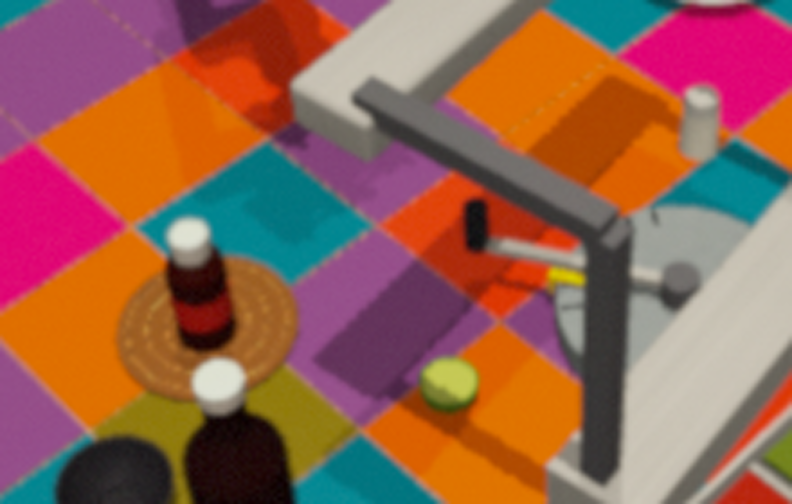

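The final picture shows the bottle upright inside the mat (200,300), the lever lying over the yellow marker (565,275), the lime and shaker where they were, and the arm clear. I'm handing in.

```bash
python3 -c "
from bench import robot
print(robot.close_job())"
```

```text
the job is handed in; nothing more can be done
None
```

The sauce bottle stands upright near the mat's centre and the lever points at the marker's middle (both measured at about 0.52 rad), handed in at about 24 s with the arm clear. To reach under the bar I leaned the tool about 27° by commanding out-of-reach poses; that held joint 5 at its limit (read 2.654 against the stated 2.65) and gave one 76 N wrist-force reading in free air.

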